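Fetch a pottery bat out of its tray and fit it on the banding wheel

TASK

Slide the flat bat along its raised wooden tray until its end sticks well out (some 40 mm) over the tray's open end nearest the robot, the bat still lying flat. Then pinch the overhanging end, lift the bat off and lower it, still held, onto the small turntable so that both its holes go over the two pins and it lies flat on the turntable, then let go. Do not knock over or shift the jar, cup and bowl.

Things in the scene. Friction and masses are not known exactly. Their poses are not given: they have to be found in the camera images.
- bat: Loose grey plastic plate 165 (x) x 64 (y) x 6 mm thick, about 100 g. Two 14 mm through holes at x = +40 and -40 mm, y = 0. Origin: half way between the holes, on the underside; z up; its long end is at x = -110 mm, its short end at x = +55 mm. Starts flat in the tray, long end to the tray's near end, nothing overhanging; the tray's kerbs leave no room for fingers beside it.
- bat_end (a point): Middle of the bat's long end face (x = -110 mm, 3 mm above the underside); axes as the bat.
- stand: Fixed wooden tray: floor 220 (x) x 108 (y) x 18 mm, its top 60 mm above the table, on two battens 64 mm or more back from its near end. Kerbs 12 mm high, 16 wide along both long sides, 76 mm apart; both ends open. Origin: on the table under its centre; z up; the near end (x = -110 mm) faces the robot within 0.3 rad. On the robot's left or right.
- stand_edge (a point): Middle of the tray floor's top edge at its near end, 60 mm above the table; axes as the tray: -x points out over the edge.
- wheel: Fixed small turntable (does not turn), left or right of the robot: dark foot 132 mm wide, column, aluminium head 136 mm diameter, 12 thick, its top 75 mm above the table. Origin: on the table under its centre. Two steel pins stand on the head at x = +40 and -40 mm, y = 0: 10 mm diameter, 16 high, top 4 mm tapered. The bat's long end may point to the wheel's -x or +x, reaching beyond the head.
- wheel_top (a point): Centre of the top face of the turntable's head, between the pins, 75 mm above the table; axes as the wheel. The bat's origin belongs here.
- jar: Bystander: glass jar with black lid, 64 mm diameter, 75 mm high, origin at the centre of its underside; leave alone.
- cup: Bystander: terracotta cup, 84 mm across, 85 mm high, origin at the centre of its underside; leave alone.
- tub: Bystander: white ceramic bowl, 90 mm across, 55 mm high, origin at the centre of its underside; leave alone.
Things that resemble listed ones, but are neither listed nor needed, are in the scene too. Of the things shaped like the stand, the wooden one is meant.

How it is judged:
On the way, in this order (a step that is already met when the one before it is completed fails the run):
1. the bat lies flat in the tray with its end at least 25 mm out over the tray's end nearest the robot (x of bat_end in the frame of stand_edge below -0.025 m and z of bat in the frame of stand_edge between -0.003 and 0.004 m and angle between bat's own z axis and vertical below 0.05 rad), for 0.2 s.
2. the bat is gripped and lifted more than 25 mm off the tray (z of bat in the frame of stand_edge above 0.025 m and contact force between the fingers and bat above 0.5 N), for 0.1 s.
3. the bat is lowered over both pins while still held (origin within 8 mm of the head's top, 5 mm of its centre) (z of bat in the frame of wheel_top below 0.008 m and horizontal distance between bat and wheel_top below 0.005 m and contact force between the fingers and bat above 0.5 N), for 0.1 s.
At the end, for the whole second after the job is handed in: The bat lies flat on the turntable's head (origin within 2.5 mm of its top, tilt under 0.04 rad), both holes over the pins (origin within 4 mm of the head's centre, hole line within 0.12 rad of the pin line, long end to either side), released and at rest (horizontal distance between bat and wheel_top below 0.004 m and z of bat in the frame of wheel_top between -0.002 and 0.0025 m and angle between the x axis of bat and the x axis of wheel, either way round below 0.12 rad and angle between bat's own z axis and vertical below 0.04 rad and linear speed of bat below 0.02 m/s); the robot touches nothing.
It fails at once if a bystander (jar, cup or bowl) is shifted by more than 25 mm or tipped (distance of any of jar, cup, tub from where it was at the start of the episode above 0.025 m or angle between any of jar, cup, tub's own z axis and vertical above 0.4 rad).
It also fails if it takes over 58 s, if anything falls off the work surface, if the arm or the gripper's body presses on something with over 40 N, if the wrist force passes 120 N, or if a joint passes its speed limit or range.

ROBOT

A 6-joint arm with a two-finger parallel gripper is mounted at the origin on the work surface. World frame = base frame: x ahead of the robot, y to its left, z up, the work surface at z = 0. Lengths are in m, angles in rad, forces in N, time in s.
With the tool pointing down it reaches from about 0.35 to 0.775 m from the base axis. Payload 7.3 kg.
Tool frame: the origin (TCP) lies at the centre of the arm's flange, where the gripper is bolted on; the fingertips stand 178 mm ahead of it and the grasp point (between the pads) lies 159 mm ahead of it; z points along the fingers, y is the line along which they close (so a half turn about z gives the same grasp; the last joint's range is limited). The gripper opens to 92 mm and grips with 3 to 60 N. Pads are 19 mm wide; open, the fingers measure 130 mm over their backs; the gripper's body (75 mm by 190 mm) begins 47 mm behind the grasp point.
Start: joints at [-1.298, 0.342, 1.524, -0, 1.275, -0.146], TCP at [0.214, -0.48, 0.405] pointing down, gripper open.
Joint ranges: [-2.53, 2.53], [-0.77, 2.02], [0.04, 2.7], [-1, 4.14], [0.28, 2.66], [-3.11, 3.11]. Speed limits (rad/s): [2.57, 2.57, 3.14, 3.14, 3.14, 3.14].

INTERFACE

Orientations are given as [roll, pitch, yaw] about the fixed x, y, z axes, in that order (R = Rz(yaw) Ry(pitch) Rx(roll)).
In Python, from cell import telemetry, vision, ticket gives the robot as it stands.
- The arm moves only by the shell command python3 -m crank 'ROWS' [FORCE]. ROWS is JSON, a list of rows, each a list of 5 numbers: the gripper command: -1 is shut, 1 is fully open, values between are in proportion, then the shift along the tool's x, y, z in mm, then the turn about the tool's z in rad. In form: [[fingers, dx, dy, dz, roll], ...]. A call has 1 to 12 rows; each row is the pose to reach, as a shift and turn from the pose commanded when the call began, along the tool's axes at that moment; what a row does not reach only later rows make up. A row lasts 1/12 s, in which the tool goes at most 41.7 mm and 7.16 degrees, less where a joint would pass 70% of its speed; a pose out of reach is approached as far as the arm can. A call with a gripper value outside its range is refused whole. The fingers move at their own pace and stop on an object; FORCE is the grip in N (left out, the last holds). Time passes only in rows, so rows that repeat a pose let the fingers close. It gives the time, the measured TCP pose, the force, the opening and the grip force at its end, in the units of the state.
- telemetry.observe(): the state, without advancing time (a new reading comes with each control period).
- vision.read_camera(name): name is "scene" or "top"; returns (picture, depth): 384x512x3 uint8, red, green, blue; 384x512 float32, m along the optical axis (not along the pixel's ray), 0 where there is no reading.
- vision.get_calibration(name): a dict with "camera_matrix" (3x3 intrinsics, pixels), "dist" ([k1, k2, p1, p2, k3] as OpenCV has them; the pictures are not rectified), "rvec" (rotation vector, rad) and "tvec" (3), from world to camera coordinates, as OpenCV has them. Camera axes: x right, y down, z forward; pixel columns grow to the right and rows downward; lengths in m; the calibration is good to about 2 mm. A picture is of the moment at which its call begins. get_calibration takes no time and is no camera call.
- ticket.hand_in(): hands the job in; it is judged then, once.
The state is a dict: "time": time; "qpos": joint angles; "qvel": joint speeds; "joint_efforts": joint torques, N m; "tool_pos": TCP position; "tool_rot": TCP orientation; "contact_force": force on the tool from outside, world axes, zero at the start; "torque": the same for the moment, N m; "opening": finger opening in m; "grip_force": force on a finger pad.
Only numpy, scipy, OpenCV 4.12 (cv2) and the standard library are available. Lean on these libraries where they do the work, as an engineer would, in place of code of your own. Each camera call takes 0.05 s, during which the arm holds its last target. There are 200 camera calls.

## Working session

There is one attempt and no reset: what is moved stays moved. The work goes in short steps, Python scripts to look and compute and a shell command to move; the robot and the scene stay as the last step left them, time stands still between calls to the robot, and variables do not carry over. Pictures are saved under pics/ and viewed, at most 10 in all, crops included, and the job is handed in when it is done.

```bash
mkdir -p pics; ls; python3 - <<'E'
from cell import telemetry, vision
import cv2,numpy as np
for n in("scene","top"):
    p,d=vision.read_camera(n); cv2.imwrite(f"pics/{n}0.png",p[:,:,::-1]); np.savez(f"{n}0.npz",p=p,d=d)
    c=vision.get_calibration(n); print(n,c)
print(telemetry.observe())
E
```

```text
pics
scene {'camera_matrix': array([[437.07117408,   0.        , 256.02411706],
       [  0.        , 437.07117408, 186.11316977],
       [  0.        ,   0.        ,   1.        ]]), 'dist': array([0.01450076, 0.        , 0.        , 0.        , 0.        ]), 'rvec': array([ 2.30688865,  1.27911374, -0.35488917]), 'tvec': array([-0.28257613, -0.33787459,  1.60648602])}
top {'camera_matrix': array([[439.80029929,   0.        , 254.24274883],
       [  0.        , 439.80029929, 183.39699462],
       [  0.        ,   0.        ,   1.        ]]), 'dist': array([-0.15199269,  0.        ,  0.        ,  0.        ,  0.        ]), 'rvec': array([ 2.13893857, -2.12120909,  0.21145054]), 'tvec': array([-0.00975589,  0.49850361,  1.45300102])}
{'time': 0.1, 'qpos': array([-1.29798279e+00,  3.42659415e-01,  1.52487971e+00,  3.79949642e-06,
        1.27541685e+00, -1.45995895e-01]), 'qvel': array([-0.00059061, -0.00082219, -0.00433956, -0.00216586,  0.00275409,
        0.00033382]), 'joint_efforts': array([ 2.10190083e-03, -4.32003665e+01, -2.44694388e+01,  7.19562708e-02,
        5.26588317e-02, -5.67088205e-05]), 'tool_pos': array([ 0.21349645, -0.47950999,  0.40412558]), 'tool_rot': array([-3.14024436e+00, -2.01927863e-04,  4.18808191e-01]), 'contact_force': array([-0.29518865,  0.11849125,  0.32371666]), 'torque': array([-0.02161852,  0.02718189, -0.0371965 ]), 'grip_force': 0.0, 'opening': 0.09160744289749795}
```

View pics/scene0.png

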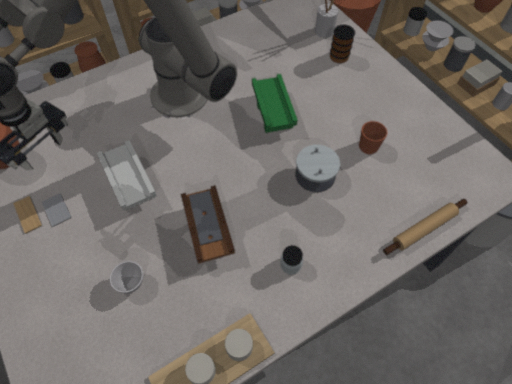

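View pics/top0.png

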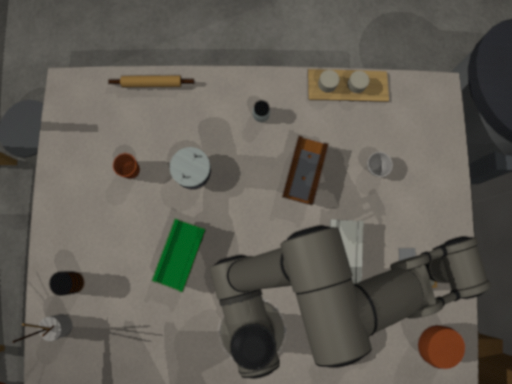

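The wooden tray is at top (306,170) and scene (208,225), with the grey bat in it. The look-alikes are a green tray at top (180,255) and a white tray at scene (127,175). Only the brown one is wooden and holds the bat. The turntable is at top (190,167), the jar at (261,110), the cup at (126,166) and the bowl at (380,165). Next I'll confirm this in one crop and measure.

```bash
cat > h.py <<'E'
import cv2,numpy as np
from cell import telemetry, vision
def cal(n):
    c=vision.get_calibration(n); R=cv2.Rodrigues(np.array(c["rvec"]))[0]
    return np.array(c["camera_matrix"]),np.array(c["dist"]),R,np.array(c["tvec"]).ravel()
def ray(n,uv,z):
    K,D,R,t=cal(n); uv=np.asarray(uv,float).reshape(-1,1,2)
    q=cv2.undistortPoints(uv,K,D).reshape(-1,2); d=np.c_[q,np.ones(len(q))]@R; o=-R.T@t
    s=(z-o[2])/d[:,2]; return o+d*s[:,None]
def pix(n,P):
    K,D,R,t=cal(n); return cv2.projectPoints(np.asarray(P,float).reshape(-1,3),cv2.Rodrigues(R)[0],t,K,D)[0].reshape(-1,2)
def grab(n,f=None):
    p,d=vision.read_camera(n)
    if f: cv2.imwrite(f,p[:,:,::-1])
    return p,d
E
python3 - <<'E'
from h import *
T=np.load("top0.npz");S=np.load("scene0.npz")
a=cv2.resize(T["p"][125:215,270:345],None,fx=5,fy=5,interpolation=2)
b=cv2.resize(T["p"][140:200,160:220],None,fx=5,fy=5,interpolation=2)
c=cv2.resize(S["p"][180:265,175:240],None,fx=5,fy=5,interpolation=2)
W=np.zeros((450,800,3),np.uint8); W[:, :375]=a; W[:425,375:700]=c
cv2.imwrite("pics/c1.png",W[:,:,::-1])
s=cv2.resize(S["p"][140:195,285:345],None,fx=6,fy=6,interpolation=2)
W=np.zeros((360,700,3),np.uint8);W[:300,:300]=b;W[:330,310:670]=s
cv2.imwrite("pics/c2.png",W[:,:,::-1])
# sample depths/HSV
hs=cv2.cvtColor(T["p"],cv2.COLOR_RGB2HSV)
for u,v in[(300,180),(306,150),(311,158),(287,185),(323,165),(190,175)]:print(u,v,T["p"][v,u],hs[v,u],T["d"][v,u])
E
```

```text
300 180 [58 59 60] [105   9  60] 1.4833401
306 150 [87 61 45] [ 11 123  87] 1.5097967
311 158 [69 65 64] [ 6 18 69] 1.4944699
287 185 [49 29 15] [ 12 177  49] 1.471433
323 165 [67 58 51] [13 61 67] 1.5573069
190 175 [125 132 127] [ 69  14 132] 1.4752265
```

View pics/c1.png

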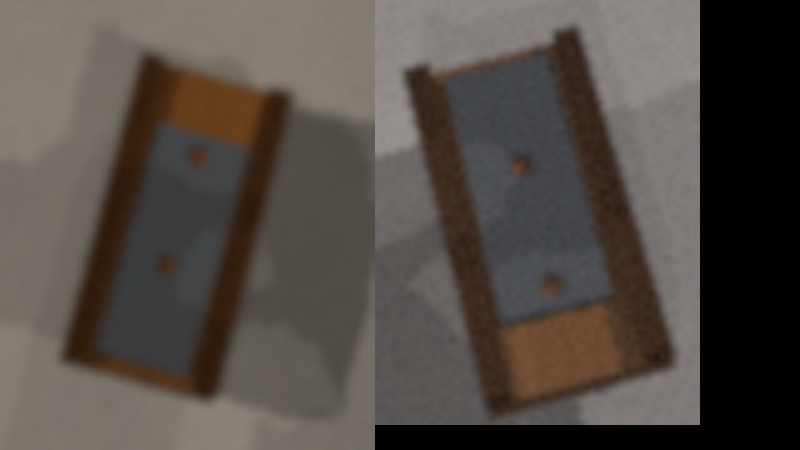

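View pics/c2.png

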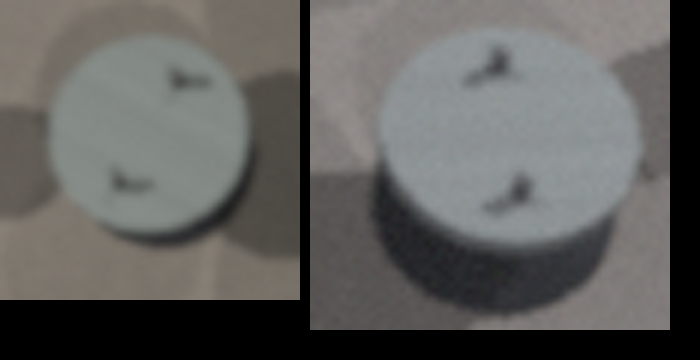

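The crops confirm the brown wooden tray. The bat's holes are at top crop (198,157) and (168,265), and the pins are at c2 (178,80) and (117,182) in the top view, (524,178) and (500,50) in the scene view. Now the positions.

```bash
python3 - <<'E'
from h import *
D={n:np.load(n+"0.npz")["p"] for n in("top","scene")}
def src(p,o,f): return [(p[0]+.5)/f-.5+o[0],(p[1]+.5)/f-.5+o[1]]
print("holes guess top",ray("top",[src((198,157),(270,125),5),src((168,265),(270,125),5)],.064))
print("holes guess scene",ray("scene",[src((551-375,287),(175,180),5),src((519-375,166),(175,180),5)],.064))
print("pins tops top",ray("top",[src((178,78),(160,140),5),src((117,180),(160,140),5)],.083))
print("pins tops scene",ray("scene",[src((524-310,180),(285,140),6),src((500-310,52),(285,140),6)],.089))
for n,box in(("top",(160,140,220,200)),("scene",(285,140,345,195))):
    p=D[n];x0,y0,x1,y1=box;c=p[y0:y1,x0:x1].astype(int)
    m=((c[...,0]<c[...,1]+2)&(c[...,2]>=c[...,0])&(c[...,1]>(90 if n=="top" else 100))).astype(np.uint8)
    cs=max(cv2.findContours(m,0,1)[0],key=cv2.contourArea);h=cv2.convexHull(cs).reshape(-1,2)+[x0,y0]
    w=ray(n,h,.075)[:,:2].astype(np.float32); r=cv2.minEnclosingCircle(w)
    e=cv2.fitEllipse(w);print(n,"disc",r,e)
for n,box in(("top",(275,130,340,210)),("scene",(178,182,240,265))):
    p=D[n];x0,y0,x1,y1=box;c=p[y0:y1,x0:x1]; hv=cv2.cvtColor(c,cv2.COLOR_RGB2HSV)
    for nm,m,z in(("wood",((hv[...,1]>95)).astype(np.uint8),.065),("bat",((c[...,2].astype(int)>=c[...,0]-2)&(hv[...,2]<110)).astype(np.uint8),.066)):
        cs=max(cv2.findContours(cv2.morphologyEx(m,cv2.MORPH_OPEN,np.ones((3,3))),0,1)[0],key=cv2.contourArea);w=ray(n,cs.reshape(-1,2)+[x0,y0],z)[:,:2].astype(np.float32)
        r=cv2.minAreaRect(w);print(n,nm,r,cv2.boxPoints(r).round(4).tolist())
for nm,uv,z in(("jar",(261,108),.075),("bowl",(380,164),.055),("cup",(126,165),.085)):print(nm,ray("top",uv,z))
E
```

```text
holes guess top [[ 0.59250846 -0.19291583  0.064     ]
 [ 0.51683334 -0.1711405   0.064     ]]
holes guess scene [[ 0.59185027 -0.19181921  0.064     ]
 [ 0.51410481 -0.17025585  0.064     ]]
pins tops top [[0.58646077 0.1945058  0.083     ]
 [0.51591946 0.23310175 0.083     ]]
pins tops scene [[0.58412276 0.1975762  0.089     ]
 [0.51275729 0.23468855 0.089     ]]
top disc ((0.5483205318450928, 0.21335101127624512), 0.06652794033288956) ((0.548255980014801, 0.21300986409187317), (0.13021762669086456, 0.13217249512672424), 118.76714324951172)
scene disc ((0.5500289797782898, 0.21584881842136383), 0.06917132437229156) ((0.549934446811676, 0.21605271100997925), (0.1362362504005432, 0.1371096819639206), 112.81480407714844)
top wood ((0.5434547066688538, -0.1781817376613617), (0.10467807948589325, 0.21829421818256378), 74.97822570800781) [[0.4244999885559082, -0.2003999948501587], [0.6352999806404114, -0.25699999928474426], [0.6624000072479248, -0.1559000015258789], [0.45159998536109924, -0.09929999709129333]]
top bat ((0.5280577540397644, -0.17397646605968475), (0.05763746425509453, 0.1
[... 231 characters left out ...]
72575426101685, -0.1774609386920929), (0.10356546193361282, 0.22347411513328552), 74.95697784423828) [[0.42590001225471497, -0.19850000739097595], [0.641700029373169, -0.2565000057220459], [0.6686000227928162, -0.15649999678134918], [0.4528000056743622, -0.09849999845027924]]
scene bat ((0.5279867649078369, -0.17217683792114258), (0.06262826174497604, 0.1628725677728653), 73.45873260498047) [[0.4410000145435333, -0.17900000512599945], [0.597100019454956, -0.22540000081062317], [0.6150000095367432, -0.16529999673366547], [0.45879998803138733, -0.11900000274181366]]
jar [[ 0.75964838 -0.02682893  0.075     ]]
bowl [[ 0.56975298 -0.44227951  0.055     ]]
cup [[0.55039615 0.42858972 0.085     ]]
```

```bash
cat >> h.py <<'E'
from scipy.spatial.transform import Rotation as Ro
def go(x,y,z,yaw,frm=None):
    s=telemetry.observe(); R=Ro.from_euler("xyz",s["tool_rot"])
    d=R.inv().apply(np.array([x,y,z])-s["tool_pos"])*1000
    r=-(yaw-s["tool_rot"][2]); r=(r+np.pi)%(2*np.pi)-np.pi
    print("shift mm",d.round(1),"roll",round(r,4),"| t",s["time"],"pos",s["tool_pos"].round(4),"rot",s["tool_rot"].round(4),"F",s["contact_force"].round(1),"open",round(s["opening"],4),"grip",s["grip_force"])
E
python3 -c "
from h import *
go(.631,-.2008,.32,-.268)"
```

```text
shift mm [494.7 -84.7  84.3] roll 0.6868 | t 0.1 pos [ 0.2135 -0.4795  0.4041] rot [-3.1402e+00 -2.0000e-04  4.1880e-01] F [-0.3  0.1  0.3] open 0.0916 grip 0.0
```

```bash
python3 -m crank '[[-0.75,495,-85,0,0.687],[-0.75,495,-85,0,0.687],[-0.75,495,-85,0,0.687],[-0.75,495,-85,0,0.687],[-0.75,495,-85,0,0.687],[-0.75,495,-85,0,0.687],[-0.75,495,-85,0,0.687],[-0.75,495,-85,0,0.687],[-0.75,495,-85,40,0.687],[-0.75,495,-85,84,0.687],[-0.75,495,-85,84,0.687],[-0.75,495,-85,84,0.687]]' 20
python3 -m crank '[[-0.75,0,0,0,0],[-0.75,0,0,0,0],[-0.75,0,0,0,0],[-0.75,0,0,0,0],[-0.75,0,0,0,0]]'
python3 -c "
from h import *
go(.631,-.2008,.255,-.268)
p,d=grab('scene');cv2.imwrite('pics/s1.png',cv2.resize(p[150:290,130:300],None,fx=4,fy=4)[:,:,::-1])"
```

```text
time: 1.1
tool_pos: [0.5976, -0.2226, 0.3402]
tool_rot: [3.141, 0.0, -0.268]
contact_force: [-0.8, -0.8, 0.8]
opening: 0.0165
grip_force: 0.0
time: 1.52
tool_pos: [0.5956, -0.2252, 0.3425]
tool_rot: [3.141, -0.002, -0.27]
contact_force: [0.5, -0.0, -0.7]
opening: 0.0115
grip_force: 0.0
shift mm [ 27.5 -33.   87.5] roll -0.0019 | t 1.5167 pos [ 0.5956 -0.2252  0.3425] rot [ 3.141e+00 -1.600e-03 -2.699e-01] F [ 0.5 -0.  -0.7] open 0.0115 grip 0.0
```

View pics/s1.png

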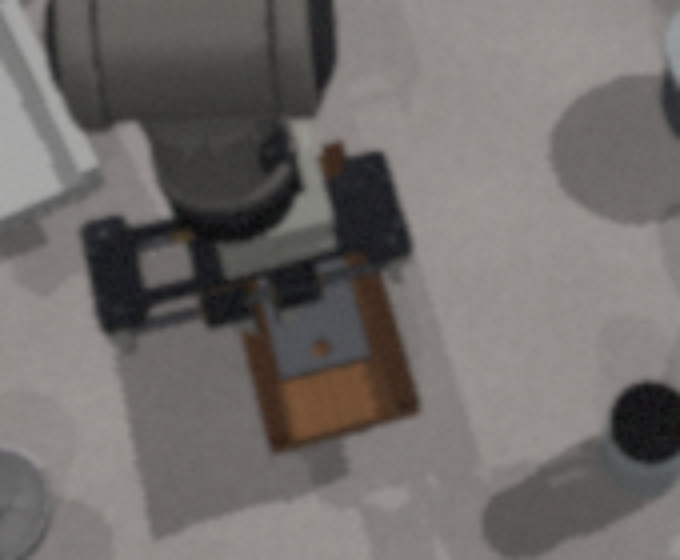

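The gripper is aligned across the tray but stopped short, with the fingers at crop (280,290). The bat's far end is at crop y≈370 and the free floor beyond it reaches y≈440. I'll finish the move.

```bash
python3 -m crank '[[-0.75,27.5,-33,0,0],[-0.75,27.5,-33,20,0],[-0.75,27.5,-33,50,0],[-0.75,27.5,-33,80,0],[-0.75,27.5,-33,80,0],[-0.75,27.5,-33,80,0]]'
python3 -c "
from h import *
go(.631,-.2008,.241,-.268)
p,d=grab('scene');cv2.imwrite('pics/s2.png',cv2.resize(p[170:280,160:260],None,fx=5,fy=5)[:,:,::-1])"
```

```text
time: 2.07
tool_pos: [0.631, -0.2001, 0.2608]
tool_rot: [-3.141, 0.003, -0.269]
contact_force: [0.5, 1.2, 0.6]
opening: 0.0116
grip_force: 0.0
shift mm [ 0.3  0.7 19.8] roll -0.0013 | t 2.0667 pos [ 0.631  -0.2001  0.2608] rot [-3.1412e+00  2.8000e-03 -2.6930e-01] F [0.5 1.2 0.6] open 0.0116 grip 0.0
```

View pics/s2.png

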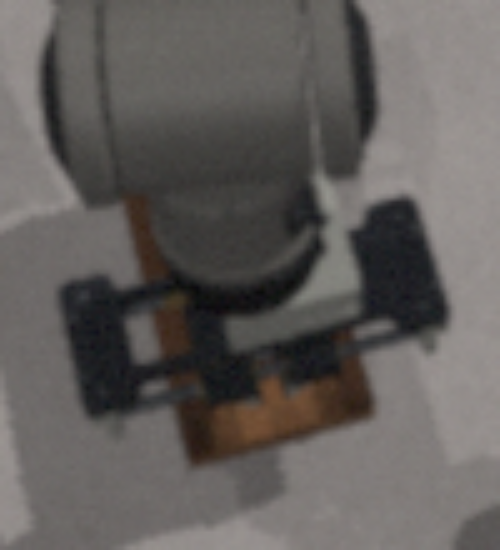

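The fingers at crop (230,380) and (300,370) are between the kerbs over bare floor, beyond the bat. I'll lower them and start the push.

```bash
python3 -m crank '[[-0.75,0,0,12,0],[-0.75,0,0,18,0],[-0.75,0,0,20,0],[-0.75,0,0,20,0],[-0.75,0,0,20,0]]'
python3 -m crank '[[-0.75,-6,0,0,0],[-0.75,-12,0,0,0],[-0.75,-18,0,0,0],[-0.75,-24,0,0,0],[-0.75,-30,0,0,0],[-0.75,-36,0,0,0],[-0.75,-42,0,0,0],[-0.75,-48,0,0,0],[-0.75,-54,0,0,0],[-0.75,-54,0,0,0]]'
cat > bat.py <<'E'
from h import *
# bat holes/outline in tray, tray frame
def tray(P): 
    c,s=np.cos(-.2625),np.sin(-.2625); q=P[:,:2]-[.546,-.178]; return np.c_[q@[c,s],q@[-s,c]]
E
python3 -c "
from bat import *
go(.579,-.186,.241,-.268)
p,d=grab('top','pics/t3.png')
cv2.imwrite('pics/t3c.png',cv2.resize(p[120:230,250:360],None,fx=5,fy=5)[:,:,::-1])"
```

```text
time: 2.53
tool_pos: [0.6316, -0.1996, 0.2416]
tool_rot: [3.141, -0.0, -0.268]
contact_force: [-0.1, -0.3, 0.0]
opening: 0.0114
grip_force: 0.0
time: 3.37
tool_pos: [0.5784, -0.1849, 0.2413]
tool_rot: [-3.141, 0.001, -0.268]
contact_force: [-0.1, -0.7, -0.0]
opening: 0.0113
grip_force: 0.0
shift mm [0.8 0.9 0.3] roll -0.0002 | t 3.3667 pos [ 0.5784 -0.1849  0.2413] rot [-3.1415e+00  1.3000e-03 -2.6820e-01] F [-0.1 -0.7 -0. ] open 0.0113 grip 0.0
```

View pics/t3c.png

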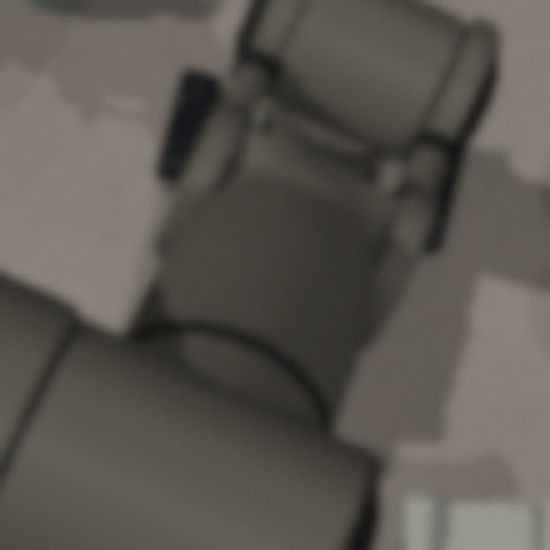

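The arm hides the bat in this view. From the finger position the overhang should be about 31 mm. I'll push 18 mm more, back off, raise, move aside and look.

```bash
python3 -m crank '[[-0.75,-6,0,0,0],[-0.75,-12,0,0,0],[-0.75,-18,0,0,0],[-0.75,-18,0,0,0],[-0.75,-18,0,0,0],[-0.75,0,0,0,0],[-0.75,10,0,-10,0],[-0.75,10,0,-45,0],[-0.75,10,0,-85,0],[-0.75,10,0,-90,0],[-0.75,10,0,-90,0]]'
python3 -m crank '[[1,0,-40,-20,0],[1,0,-80,-40,0],[1,0,-120,-40,0],[1,0,-160,-40,0],[1,0,-190,-40,0],[1,0,-190,-40,0],[1,0,-190,-40,0]]'
python3 -c "
from bat import *
go(.579,-.186,.241,-.268)
p,d=grab('top'); q,e=grab('scene'); np.savez('n3.npz',p=p,q=q)
W=np.zeros((500,800,3),np.uint8); W[:,:400]=cv2.resize(p[120:220,270:350],None,fx=5,fy=5); W[:,400:]=cv2.resize(q[170:270,170:250],None,fx=5,fy=5)
cv2.imwrite('pics/n3.png',W[:,:,::-1])"
```

```text
time: 4.33
tool_pos: [0.5899, -0.1882, 0.3347]
tool_rot: [3.14, -0.007, -0.268]
contact_force: [0.1, -0.8, -0.3]
opening: 0.0113
grip_force: 0.0
time: 4.92
tool_pos: [0.6395, -0.0027, 0.3693]
tool_rot: [3.141, 0.003, -0.265]
contact_force: [-0.3, -1.3, -0.3]
opening: 0.0533
grip_force: 0.0
shift mm [-10.  192.6 128.5] roll 0.0033 | t 4.9167 pos [ 0.6395 -0.0027  0.3693] rot [ 3.1409e+00  3.0000e-03 -2.6470e-01] F [-0.3 -1.3 -0.3] open 0.0533 grip 0.0
```

View pics/n3.png

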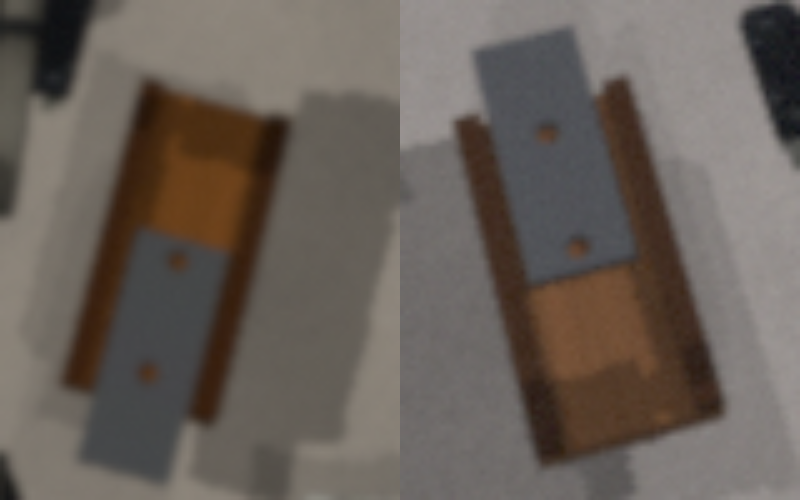

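The bat lies flat and overhangs well. Its holes are at top crop (177,261) and (148,373), scene crop (178,247) and (146,132), and the long end is at scene (525,38).

```bash
python3 - <<'E'
from bat import *
src=lambda p,o:[(p[0]+.5)/5-.5+o[0],(p[1]+.5)/5-.5+o[1]]
a=ray("top",[src((177,261),(270,120)),src((148,373),(270,120))],.064)
b=ray("scene",[src((178,247),(170,170)),src((146,132),(170,170))],.064)
z=np.load("n3.npz")
r=[]
for n,k,box in(("top","p",(280,160,322,222)),("scene","q",(180,170,220,230))):
    x0,y0,x1,y1=box;c=z[k][y0:y1,x0:x1];hv=cv2.cvtColor(c,cv2.COLOR_RGB2HSV)
    m=((c[...,2].astype(int)>=c[...,0]-1)&(hv[...,2]<110)).astype(np.uint8)
    cs=max(cv2.findContours(cv2.morphologyEx(m,2,np.ones((3,3))),0,1)[0],key=cv2.contourArea)
    R=cv2.minAreaRect(ray(n,cs.reshape(-1,2)+[x0,y0],.066)[:,:2].astype(np.float32));print(n,R,tray(cv2.boxPoints(R)).round(4).tolist())
for h in(a,b):
    m=h.mean(0)[:2];d=h[0]-h[1];yaw=np.arctan2(d[1],d[0]);u=np.array([np.cos(yaw),np.sin(yaw)])
    print("mid",m,"yaw",yaw,"len",np.hypot(*d[:2]),"end tray",tray((m-.11*u)[None]));r.append([*m,yaw])
x,y,yaw=np.mean(r,0);u=np.array([np.cos(yaw),np.sin(yaw)]);g=np.array([x,y])-.09*u
print("grasp",g,yaw); print("white tray corners",ray("scene",[(100,152),(130,140),(155,190),(125,207)],.06))
go(*g,.30,yaw)
E
```

```text
top ((0.47042688727378845, -0.15976521372795105), (0.057485830038785934, 0.1572614163160324), 74.6903076171875) [[-0.1565, -0.0304], [0.0008, -0.0311], [0.001, 0.0264], [-0.1562, 0.0271]]
scene ((0.4707495868206024, -0.15834541618824005), (0.062701515853405, 0.16479972004890442), 74.41002655029297) [[-0.1605, -0.0311], [0.0043, -0.0327], [0.0049, 0.03], [-0.1599, 0.0316]]
mid [ 0.4983734  -0.16721713] yaw -0.2619707987148285 len 0.07998325975192401 end tray [[-0.1587932  -0.00200361]]
mid [ 0.49579297 -0.16517511] yaw -0.2595862543555707 len 0.08061077038399926 end tray [[-0.16181469 -0.00096346]]
grasp [ 0.41012613 -0.14299116] -0.2607785265351996
white tray corners [[ 0.14515136 -0.34424841  0.06      ]
 [ 0.15097104 -0.2440313   0.06      ]
 [ 0.36608254 -0.25644578  0.06      ]
 [ 0.37268299 -0.35644198  0.06      ]]
shift mm [-184.3  193.5   70.5] roll -0.0075 | t 5.0167 pos [ 0.6393 -0.0052  0.3699] rot [ 3.1407e+00  2.2000e-03 -2.6830e-01] F [-0.3 -0.  -0.9] open 0.0619 grip 0.0
```

```bash
python3 -m crank '[[1,-184,193.5,70,-0.005],[1,-184,193.5,70,-0.005],[1,-184,193.5,70,-0.005],[1,-184,193.5,70,-0.005],[1,-184,193.5,70,-0.005],[1,-184,193.5,70,-0.005],[1,-184,193.5,70,-0.005],[1,-184,193.5,70,-0.005],[1,-184,193.5,70,-0.005],[1,-184,193.5,70,-0.005],[1,-184,193.5,70,-0.005]]'
python3 -c "
from h import *
go(.410,-.143,.222,-.265)"
```

```text
time: 5.93
tool_pos: [0.4114, -0.1428, 0.3016]
tool_rot: [3.141, -0.001, -0.264]
contact_force: [0.0, 0.2, 0.7]
opening: 0.0917
grip_force: 0.0
shift mm [-1.4  0.5 79.6] roll 0.0015 | t 5.9333 pos [ 0.4114 -0.1428  0.3016] rot [ 3.1413e+00 -1.3000e-03 -2.6350e-01] F [0.  0.2 0.7] open 0.0917 grip 0.0
```

```bash
python3 -m crank '[[1,-1,0,30,0],[1,-1,0,55,0],[1,-1,0,70,0],[1,-1,0,79.5,0],[1,-1,0,79.5,0],[1,-1,0,79.5,0]]' 50
python3 -m crank '[[0,0,0,0,0],[-1,0,0,0,0],[-1,0,0,0,0],[-1,0,0,0,0],[-1,0,0,0,0],[-1,0,0,0,0],[-1,0,0,0,0],[-1,0,0,0,0],[-1,0,0,0,0],[-1,0,0,0,0]]' 50
```

```text
time: 6.43
tool_pos: [0.4105, -0.142, 0.2216]
tool_rot: [-3.141, 0.001, -0.262]
contact_force: [0.6, 0.0, 0.0]
opening: 0.0919
grip_force: 0.0
time: 7.27
tool_pos: [0.4099, -0.1423, 0.222]
tool_rot: [3.141, -0.001, -0.263]
contact_force: [0.9, 0.2, 2.1]
opening: 0.063
grip_force: 50.0
```

```bash
python3 -m crank '[[-1,0,0,-5,0],[-1,0,0,-15,0],[-1,0,0,-30,0],[-1,0,0,-50,0],[-1,0,0,-70,0],[-1,0,0,-85,0],[-1,0,0,-90,0],[-1,0,0,-90,0],[-1,0,0,-90,0]]' 
python3 -c "
from h import *
go(.4696,.2572,.312,-.49)"
```

```text
time: 8.02
tool_pos: [0.4095, -0.1421, 0.3113]
tool_rot: [-3.141, 0.001, -0.263]
contact_force: [0.2, -0.0, -1.1]
opening: 0.0628
grip_force: 50.0
shift mm [ -45.9 -401.2   -0.6] roll 0.2268 | t 8.0167 pos [ 0.4095 -0.1421  0.3113] rot [-3.1415e+00  8.0000e-04 -2.6320e-01] F [ 0.2 -0.  -1.1] open 0.0628 grip 49.99976098537445
```

```bash
python3 -m crank '[[-1,-2,-20,0,0.01],[-1,-6,-50,0,0.03],[-1,-10,-85,0,0.05],[-1,-14,-120,0,0.07],[-1,-18,-155,0,0.09],[-1,-22,-190,0,0.11],[-1,-26,-225,0,0.13],[-1,-30,-260,0,0.15],[-1,-34,-295,0,0.17],[-1,-38,-330,0,0.19],[-1,-42,-365,0,0.21],[-1,-45,-390,0,0.227]]' 
python3 -m crank '[[-1,0,-9,0,0],[-1,0,-9,0,0],[-1,0,-9,0,0],[-1,0,-9,0,0],[-1,0,-9,0,0]]'
python3 -c "
from h import *
go(.4696,.2572,.312,-.49)
p,d=grab('top'); q,e=grab('scene'); np.savez('n4.npz',p=p,q=q,d=d,e=e)
W=np.zeros((480,800,3),np.uint8); W[:,:400]=cv2.resize(p[135:215,150:217],(400,480)); W[:,400:]=cv2.resize(q[120:200,280:347],(400,480))
cv2.imwrite('pics/n4.png',W[:,:,::-1])"
```

```text
time: 9.02
tool_pos: [0.4675, 0.2486, 0.3101]
tool_rot: [3.14, 0.002, -0.49]
contact_force: [0.9, -0.5, -1.3]
opening: 0.063
grip_force: 50.0
time: 9.43
tool_pos: [0.472, 0.2526, 0.3115]
tool_rot: [3.141, 0.001, -0.492]
contact_force: [-0.7, -0.6, -0.6]
opening: 0.063
grip_force: 50.0
shift mm [-4.3 -2.9 -0.5] roll -0.0017 | t 9.4333 pos [0.472  0.2526 0.3115] rot [ 3.1405e+00  5.0000e-04 -4.9170e-01] F [-0.7 -0.6 -0.6] open 0.063 grip 49.999746680259705
```

View pics/n4.png

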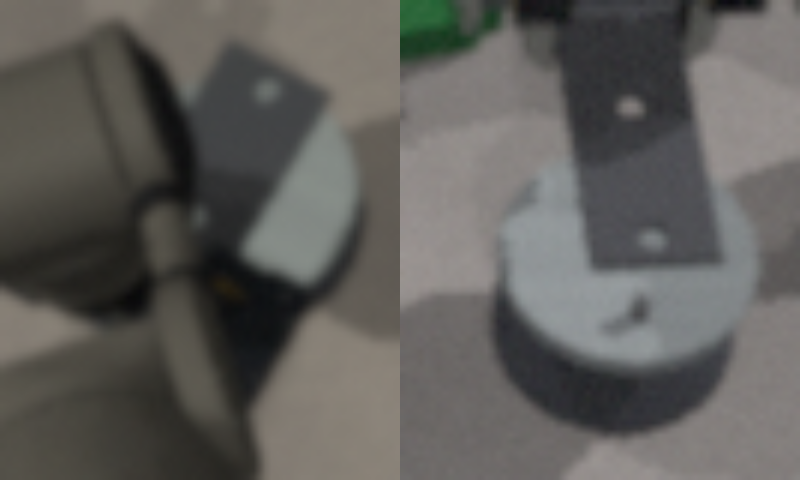

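The bat is held level over the disc. Its holes are at top crop (267,91) and scene crop (629,107) and (652,239), and one pin is visible at scene crop (640,305). I'll measure holes, tilt and pins from the same camera.

```bash
python3 - <<'E'
from h import *
z=np.load("n4.npz");T=np.load("top0.npz")["p"];S=np.load("scene0.npz")["p"]
def blob(img,u,v,sgn,r=4):
    u0,v0=int(round(u)),int(round(v));c=cv2.cvtColor(img,cv2.COLOR_RGB2GRAY)[v0-r:v0+r+1,u0-r:u0+r+1].astype(float)*sgn
    w=np.clip(c-np.median(c)-0.3*(c.max()-np.median(c)),0,None);yy,xx=np.mgrid[-r:r+1,-r:r+1]
    return [u0+(w*xx).sum()/w.sum(),v0+(w*yy).sum()/w.sum()]
f=lambda x,y,o:(o[0]+(x+.5)/5.97-.5,o[1]+(y+.5)/6-.5)
h=[blob(z["q"],*f(629-400,107,(280,120)),1),blob(z["q"],*f(652-400,239,(280,120)),1)]
ht=blob(z["p"],*f(267,91,(150,135)),1)
H=ray("scene",h,.153);print("scene holes px",np.round(h,1).tolist(),H[:,:2].round(4).tolist(),"mid",H.mean(0).round(4),"yaw",np.arctan2(*(H[1]-H[0])[[1,0]]),np.hypot(*(H[1]-H[0])[:2]))
print("top far hole",ray("top",ht,.153))
# depth plane on bat
e=z["e"];K,D,R,t=cal("scene");pts=[]
for v in range(142,162):
  for u in range(int(308+(v-142)*.22),int(326+(v-142)*.22)):
    q=cv2.undistortPoints(np.array([[[u,v]]],float),K,D).ravel();P=R.T@(np.array([*q,1])*e[v,u]-t);pts.append(P)
P=np.array(pts);ok=abs(P[:,2]-.156)<.015;P=P[ok];A=np.c_[P[:,:2]-P[:,:2].mean(0),np.ones(len(P))]
print(len(P),"plane",np.linalg.lstsq(A,P[:,2],rcond=None)[0])
# pins original: colour dark pixel rows, 10x values
g=cv2.cvtColor(S,cv2.COLOR_RGB2GRAY);print(g[144:156,308:324]);print(g[165:178,308:326])
g=cv2.cvtColor(T,cv2.COLOR_RGB2GRAY);print(g[151:160,190:204]);print(g[171:181,178:193])
E
```

```text
scene holes px [[318.1, 137.4], [321.8, 159.6]] [[0.5172, 0.2288], [0.5883, 0.1899]] mid [0.5527 0.2094 0.153 ] yaw -0.5010587487294645 0.08110612080493818
top far hole [[0.588258  0.1882243 0.153    ]]
336 plane [-0.01168904 -0.01397345  0.15266268]
[[130 133 134 137 137 138 139 139 139 137 138 138 139 137 135 136]
 [136 139 138 143 147 146 149 149 149 146 144 146 147 143 143 141]
 [145 146 148 146 149 146 146 145 147 148 149 148 147 147 148 146]
 [148 148 147 148 149 145 140 133 130 134 144 144 148 146 149 147]
 [147 147 148 149 148 145 138 118 107 122 133 147 147 149 147 147]
 [148 145 148 148 146 144 132 106  89  98 125 145 148 148 147 148]
 [148 148 149 147 148 140 122  97  75  91 124 145 147 150 149 149]
 [147 147 145 141 133 125  97  82  74  92 121 139 144 145 145 147]
 [146 144 138 123 111 109 105  98 101 109 123 130 137 144 146 145]
 [145 142 129 114 110 116 123 126 130 132 136 134 139 143 145 144]
 [142 145 133 128 127 132 144 143 144 142 145 146 147 145 145 147]
 [144 144 145 145 142 146 146 149 147 149 147 148 149 149 147 148]]
[[143 146 145 143 146 146 146 145 147 146 14
[... 1394 characters left out ...]
 132 133]
 [138 137 133 129 128 129 132 133 135 134 135 135 135 134]]
[[135 134 134 136 136 136 137 137 137 137 138 137 137 136 135]
 [135 135 135 133 131 132 135 136 136 137 136 137 137 137 136]
 [136 135 134 129 123 123 129 134 135 136 137 136 136 137 137]
 [137 136 134 127 115 111 118 128 133 133 134 135 135 136 136]
 [137 137 135 128 111  97 101 115 122 124 124 126 129 134 136]
 [138 137 136 129 108  89  85  98 106 107 109 112 118 130 134]
 [138 138 137 129 113  95  91  98 101 102 104 110 118 128 134]
 [138 136 136 130 123 116 114 114 113 113 117 123 127 131 133]
 [137 136 133 131 129 130 130 131 130 129 130 133 134 134 133]
 [138 136 133 131 132 135 137 137 137 137 136 136 136 135 135]]
```

```bash
python3 - <<'E'
from h import *
for c in((.549,.2148),(.5495,.216)):
  for s in(1,-1):
    x,y=c[0]+s*.04*np.cos(-.49),c[1]+s*.04*np.sin(-.49)
    for n in("scene","top"):print(c,s,n,pix(n,[[x,y,.075],[x,y,.083],[x,y,.091]]).round(1).tolist())
E
```

```text
(0.549, 0.2148) 1 scene [[319.3, 172.4], [319.6, 170.9], [319.9, 169.5]]
(0.549, 0.2148) 1 top [[195.0, 156.4], [194.7, 155.8], [194.5, 155.2]]
(0.549, 0.2148) -1 scene [[315.6, 151.2], [315.9, 149.7], [316.2, 148.2]]
(0.549, 0.2148) -1 top [[183.2, 176.7], [182.8, 176.2], [182.5, 175.8]]
(0.5495, 0.216) 1 scene [[319.7, 172.3], [320.0, 170.9], [320.4, 169.4]]
(0.5495, 0.216) 1 top [[194.7, 156.3], [194.4, 155.7], [194.1, 155.1]]
(0.5495, 0.216) -1 scene [[316.0, 151.2], [316.3, 149.7], [316.6, 148.2]]
(0.5495, 0.216) -1 top [[182.8, 176.6], [182.5, 176.1], [182.1, 175.6]]
```

Required shift from the scene view is about −5.5 mm along tool x and −3 mm along tool y. That agrees with the kinematic estimate of (−4.3, −2.9). I'll apply it and lower to just above the pins.

```bash
python3 -m crank '[[-1,-3,-1.5,0,0],[-1,-5.4,-3,0,0],[-1,-5.4,-3,10,0],[-1,-5.4,-3,22,0],[-1,-5.4,-3,34,0],[-1,-5.4,-3,44,0],[-1,-5.4,-3,50,0],[-1,-5.4,-3,50,0],[-1,-5.4,-3,50,0],[-1,-5.4,-3,50,0],[-1,-5.4,-3,50,0]]' 
python3 - <<'E'
from h import *
go(.4696,.2572,.237,-.49)
p,d=grab('top'); q,e=grab('scene'); np.savez('n5.npz',p=p,q=q,d=d,e=e)
c,s=np.cos(-.49),np.sin(-.49)
for k in(-1,1):print(pix("scene",[[.549+k*.04*c,.2148+k*.04*s,z] for z in(.085,.091,.1025)]).round(1).tolist(),pix("top",[[.549+k*.04*c,.2148+k*.04*s,z] for z in(.091,.1025)]).round(1).tolist())
W=np.zeros((480,800,3),np.uint8); W[:,:400]=cv2.resize(p[145:193,165:205],(400,480),interpolation=2); W[:,400:]=cv2.resize(q[135:183,300:340],(400,480),interpolation=2)
cv2.imwrite('pics/n5.png',W[:,:,::-1])
E
```

```text
time: 10.45
tool_pos: [0.469, 0.2593, 0.2624]
tool_rot: [-3.141, -0.001, -0.49]
contact_force: [-0.5, 0.3, -1.5]
opening: 0.0628
grip_force: 50.0
shift mm [ 1.5  1.5 25.4] roll -0.0002 | t 10.45 pos [0.469  0.2593 0.2624] rot [-3.1407e+00 -9.0000e-04 -4.9020e-01] F [-0.5  0.3 -1.5] open 0.0628 grip 49.99983072280884
[[316.0, 149.4], [316.2, 148.2], [316.7, 146.0]] [[182.5, 175.8], [182.0, 175.1]]
[[319.7, 170.6], [319.9, 169.5], [320.4, 167.4]] [[194.5, 155.2], [194.0, 154.4]]
```

View pics/n5.png

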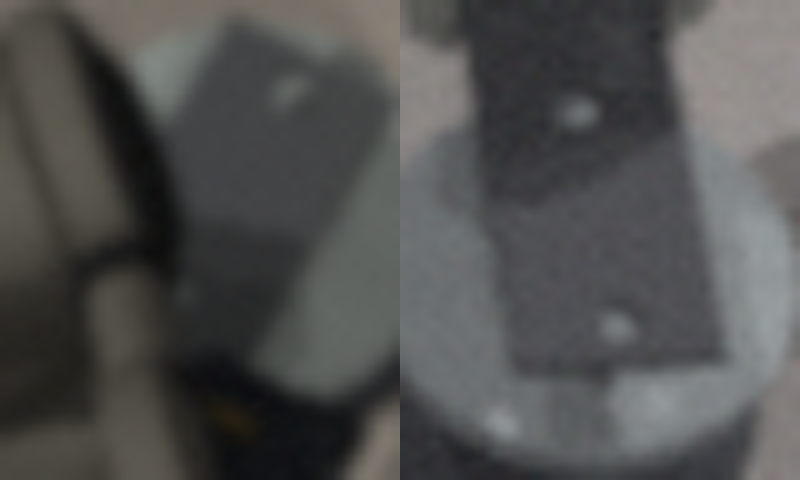

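```bash
python3 - <<'E'
from h import *
z=np.load("n5.npz")
f=lambda p,o:[o[0]+(p[0]+.5)/10-.5,o[1]+(p[1]+.5)/10-.5]
H=ray("scene",[f((178,111),(300,135)),f((217,327),(300,135))],.1034)
print("holes",H.round(4)[:,:2].tolist(),H.mean(0).round(4))
C=ray("scene",[f((115,370),(300,135)),f((328,355),(300,135))],.1055);u=np.array([np.cos(-.49),np.sin(-.49)])
print("corners",C.round(4).tolist(),"origin",C.mean(0)[:2]-.055*u,np.hypot(*(C[0]-C[1])[:2]))
C=ray("top",[f((237,18),(165,145)),f((390,92),(165,145))],.1055)
print("top corners",C.round(4).tolist(),"origin",C.mean(0)[:2]-.055*u,np.hypot(*(C[0]-C[1])[:2]))
g=cv2.cvtColor(z["q"],cv2.COLOR_RGB2GRAY);print(g[141:151,312:323]);print(g[162:173,316:327])
g=cv2.cvtColor(z["p"],cv2.COLOR_RGB2GRAY);print(g[149:160,187:202])
print(telemetry.observe()["tool_pos"])
E
```

```text
holes [[0.5141, 0.2357], [0.5856, 0.1979]] [0.5499 0.2168 0.1034]
corners [[0.583, 0.1617, 0.1055], [0.6123, 0.219, 0.1055]] origin [0.5491338  0.21623472] 0.06431381055611904
top corners [[0.611, 0.216, 0.1055], [0.5859, 0.164, 0.1055]] origin [0.54994064 0.21588373] 0.05767493367080478
[[ 54  54  46  53  47  48  52  51  58  59  59]
 [ 52  50  52  50  52  51  54  53  60  58  57]
 [ 50  50  50  53  47  50  51  53  60  61  59]
 [ 52  50  54  57  63  67  64  52  50  51  49]
 [ 49  51  52  63  76  90  95  77  53  48  55]
 [ 52  54  54  68  86 104 107  87  54  53  50]
 [ 51  49  49  63  73  86  84  68  55  52  53]
 [ 50  54  53  59  53  59  58  58  59  59  61]
 [ 53  51  60  56  54  56  58  58  63  62  62]
 [ 57  55  57  58  61  63  64  65  59  62  67]]
[[ 81  79  82  83  83  84  79  80  78  82  81]
 [ 82  83  78  81  79  81  80  83  82  76  81]
 [ 82  81  78  82  77  76  76  77  84  80  82]
 [ 79  82  80  79  77  72  70  74  78  80  84]
 [ 78  80  82  85  94  99  89  72  73  78  80]
 [ 80  84  83  83 107 120 114  89  76  81  82]
 [ 82  78  81  84 101 112 109  95  79  80  82]
 [ 77  78  
[... 206 characters left out ...]
3  93 101 110 113 108 104 105 112]
 [ 72  68  68  68  69  69  71  76  86  95 100  95  92  94 101]
 [ 69  69  69  67  68  67  68  70  73  78  82  79  81  83  90]
 [ 69  69  68  68  68  70  77  80  79  73  71  72  74  77  82]
 [ 68  68  69  68  70  81  92  95  87  75  69  68  71  71  76]
 [ 68  67  69  69  73  85  95  91  78  71  68  69  68  70  72]
 [ 69  68  68  69  72  81  85  75  67  65  68  68  68  69  68]
 [ 69  67  69  69  70  73  74  68  65  66  67  68  68  68  68]
 [ 68  68  69  69  68  69  69  68  68  67  68  68  69  68  68]
 [ 68  69  69  69  69  68  69  68  68  68  67  68  67  69  68]
 [ 68  68  69  68  68  69  68  69  68  68  68  68  69  68  69]]
[0.46886865 0.25919644 0.26232116]
```

The bat's origin is about 1.7 mm too far in +y, and kinematics and image agree. I'll correct by (0.8, 1.5) mm and lower onto the tapers while watching the force.

```bash
python3 -m crank '[[-1,0.8,1.5,0,0],[-1,0.8,1.5,0,0],[-1,0.8,1.5,3,0],[-1,0.8,1.5,6,0],[-1,0.8,1.5,9,0],[-1,0.8,1.5,12,0],[-1,0.8,1.5,12,0],[-1,0.8,1.5,12,0]]'; python3 -c "
from h import *
go(.4696,.2572,.237,-.49)"
```

```text
time: 11.22
tool_pos: [0.4687, 0.2574, 0.2494]
tool_rot: [3.141, 0.0, -0.49]
contact_force: [1.0, -0.4, -1.1]
opening: 0.0626
grip_force: 50.0
shift mm [ 0.9 -0.3 12.4] roll -0.0002 | t 11.2167 pos [0.4687 0.2574 0.2494] rot [ 3.141e+00  4.000e-04 -4.902e-01] F [ 1.  -0.4 -1.1] open 0.0626 grip 49.99969661235809
```

No resistance, and the underside is already 3 mm below the pin tops. Continuing down.

```bash
python3 -m crank '[[-1,0,0,2,0],[-1,0,0,4,0],[-1,0,0,6,0],[-1,0,0,8,0],[-1,0,0,9.5,0],[-1,0,0,10.5,0],[-1,0,0,10.5,0],[-1,0,0,10.5,0]]'; python3 -c "
from h import *
go(.4696,.2572,.237,-.49)
p,d=grab('top'); q,e=grab('scene')
W=np.zeros((480,800,3),np.uint8); W[:,:400]=cv2.resize(p[145:193,165:205],(400,480),interpolation=2); W[:,400:]=cv2.resize(q[135:183,300:340],(400,480),interpolation=2)
cv2.imwrite('pics/n6.png',W[:,:,::-1])"
```

```text
time: 11.88
tool_pos: [0.4688, 0.2574, 0.2393]
tool_rot: [3.142, -0.0, -0.49]
contact_force: [-0.2, 0.2, -1.0]
opening: 0.0631
grip_force: 50.0
shift mm [ 0.9 -0.2  2.3] roll -0.0002 | t 11.8833 pos [0.4688 0.2574 0.2393] rot [ 3.1415 -0.     -0.4902] F [-0.2  0.2 -1. ] open 0.0631 grip 49.999757409095764
```

```bash
python3 -m crank '[[-1,0,0,1,0],[-1,0,0,1.8,0],[-1,0,0,2.2,0],[-1,0,0,2.2,0],[-1,0,0,2.2,0]]'; python3 -c "
from h import *
q,e=grab('scene')
g=cv2.cvtColor(q,cv2.COLOR_RGB2GRAY)
K,D,R,t=cal('scene')
P=[]
for v in range(150,174):
  for u in range(305,333):
    a=cv2.undistortPoints(np.array([[[u,v]]],float),K,D).ravel();P.append(R.T@(np.array([*a,1])*e[v,u]-t))
P=np.array(P).reshape(24,28,3);print((P[::4,::3,2]*1000).round(0))
print(g[148:178:3,302:336:2])"
```

```text
time: 12.4
tool_pos: [0.4688, 0.2575, 0.2373]
tool_rot: [-3.141, -0.0, -0.49]
contact_force: [-0.2, -1.0, 1.7]
opening: 0.0626
grip_force: 50.0
[[70. 77. 75. 83. 87. 83. 80. 79. 74. 78.]
 [70. 81. 80. 74. 81. 77. 76. 77. 72. 74.]
 [74. 82. 78. 76. 80. 78. 79. 80. 78. 75.]
 [71. 78. 83. 81. 81. 76. 80. 76. 75. 73.]
 [76. 74. 80. 77. 81. 79. 81. 77. 83. 69.]
 [74. 78. 79. 79. 80. 87. 82. 82. 84. 75.]]
[[128 100  56  48  50  49  52  61  57  59  57  56 116 133 139 144 147]
 [ 96  92  62  53  50  47  59  62  54  51  54  50  93 134 134 133 124]
 [ 92  90  76  54  50  55  61  61  60  59  61  74  91 143 139 134 136]
 [109 101  89  64  60  62  59  61  66  81  78  80  84 132 153 154 150]
 [134 112 105  67  77  70  78  77  79  80  82  81  80 119 152 152 152]
 [146 144 111  82  80  82  81  80  78  83  83  82  83  97 149 150 147]
 [149 149 126  92  78  82  80  80  79  81  80  77  81  87 141 154 155]
 [151 149 125  96  81  83  76  81  72  84  84  84  79  81 125 154 151]
 [143 148 143 106  81  82  80  71  68  71  69  79  84  82 107 151 151]
 [ 72 115 136 108  79  75  73  73  72  73  69  72  69  71  95 148 119]]
```

Light contact force has appeared (+1.7 N), so the bat is seated. Releasing it and going straight up.

```bash
python3 -m crank '[[-1,0,0,0,0],[0.45,0,0,0,0],[0.45,0,0,0,0],[0.7,0,0,0,0],[1,0,0,0,0],[1,0,0,0,0],[1,0,0,0,0],[1,0,0,0,0],[1,0,0,0,0]]' 10
python3 -m crank '[[1,0,0,-5,0],[1,0,0,-15,0],[1,0,0,-35,0],[1,0,0,-65,0],[1,0,0,-100,0],[1,0,0,-130,0],[1,-30,0,-140,0],[1,-60,0,-140,0],[1,-60,0,-140,0],[1,-60,0,-140,0],[1,-60,0,-140,0]]'
python3 - <<'E'
from h import *
r=[grab('scene') for _ in range(6)];q=np.mean([x[0] for x in r],0).astype(np.uint8);e=np.mean([x[1] for x in r],0)
x0,y0,x1,y1=295,130,340,185;c=q[y0:y1,x0:x1];g=cv2.cvtColor(c,cv2.COLOR_RGB2GRAY)
np.set_printoptions(linewidth=200);print(g[5:50,5:40:1][::2])
K,D,R,t=cal('scene');P=[]
for v in range(152,168):
  for u in range(313,325):
    a=cv2.undistortPoints(np.array([[[u,v]]],float),K,D).ravel();P.append(R.T@(np.array([*a,1])*e[v,u]-t))
P=np.array(P);A=np.c_[P[:,:2]-P[:,:2].mean(0),np.ones(len(P))];print("top plane",np.linalg.lstsq(A,P[:,2],rcond=None)[0])
go(.469,.257,.3,-.49)
E
```

```text
time: 13.2
tool_pos: [0.4687, 0.2574, 0.2371]
tool_rot: [3.142, -0.0, -0.49]
contact_force: [1.0, 0.4, 0.3]
opening: 0.092
grip_force: 0.0
time: 14.12
tool_pos: [0.416, 0.2856, 0.3777]
tool_rot: [-3.141, -0.001, -0.49]
contact_force: [-0.6, -0.0, -0.6]
opening: 0.092
grip_force: 0.0
[[117 116 112  96  77  79  80  78  78  78  79  78  79  78  79  78  78  77  74  70  70  69  75 105 134 141 142 143 140 139 138 140 142 141 140]
 [117 116 113 100  84  79  79  79  78  78  78  78  78  78  78  79  78  77  73  69  69  70  70  90 120 137 140 142 142 140 140 141 141 141 141]
 [127 127 128 110  85  79  78  78  78  79  79  80  80  78  79  79  79  79  77  76  73  70  69  75 110 137 141 140 140 140 139 140 142 140 141]
 [130 132 132 125 101  76  77  79  79  78  77  78  78  79  78  79  80  78  79  78  78  76  72  73  97 127 141 142 142 142 141 143 143 142 140]
 [131 131 132 130 110  79  79  79  79  80  77  78  80  78  79  78  78  80  79  80  78  78  75  73  84 112 134 141 141 141 142 143 143 142 140]
 [133 132 133 129 114  89  79  79  78  78  79  79  79  79  80  80  80  78  79  78  78  79  77  72  74
[... 1978 characters left out ...]
  72  74  72  74  78  79  79  78  80  79  80  98 128 145 147 145]
 [ 49  59  74  91 115 134 134 121 107  94  76  74  72  71  71  70  68  71  70  71  69  70  70  68  68  69  69  70  71  75  92 124 141 133 117]
 [ 50  50  50  59  69  78  90  98 101  98 100 102 101 109 110 111 115 114 113 116 118 117 118 117 123 129 130 126 132 136 128 117 101  82  74]
 [ 49  49  47  48  46  45  51  63  70  80  92  99 112 124 127 131 133 135 137 138 139 136 134 133 131 126 118 108  96  83  76  70  63  64  71]]
top plane [ 0.38190579 -0.68877872  0.08331205]
shift mm [59.9  0.1 76.7] roll -0.0011 | t 14.4167 pos [0.4163 0.2854 0.3767] rot [ 3.141e+00  3.000e-04 -4.911e-01] F [-1.6 -0.6 -0.6] open 0.0918 grip 0.0
```

The pins show dark above both holes. The plane fit was over a narrow patch and noisy, so I'll do one robust check of flatness and outline.

```bash
python3 - <<'E'
from h import *
r=[grab('scene') for _ in range(12)];e=np.median([x[1] for x in r],0);q=np.mean([x[0] for x in r],0).astype(np.uint8)
K,D,R,t=cal('scene');c,s=np.cos(-.49),np.sin(-.49)
for x in(-.08,-.02,0,.02,.05):
    o=[]
    for y in np.linspace(-.024,.024,9):
        u,v=np.round(pix('scene',[[.549+x*c-y*s,.2148+x*s+y*c,.081]])[0]).astype(int)
        a=cv2.undistortPoints(np.array([[[u,v]]],float),K,D).ravel();o.append((R.T@(np.array([*a,1])*e[v,u]-t))[2]*1000)
    print(x,np.round(o,1))
g=cv2.cvtColor(q,cv2.COLOR_RGB2GRAY);m=((g<90)&(q[...,2].astype(int)>=q[...,0]-8)).astype(np.uint8)
m[:, :295]=0;m[:,340:]=0;m[:125]=0;m[174:]=0
cs=max(cv2.findContours(m,0,1)[0],key=cv2.contourArea).reshape(-1,2)
w=ray('scene',cs,.081)[:,:2];print(cv2.minAreaRect(w.astype(np.float32)))
E
```

```text
-0.08 [80.4 79.7 79.6 79.9 80.9 79.2 78.  78.6 78.1]
-0.02 [79.8 79.1 79.4 80.3 79.3 79.7 79.8 80.  80.2]
0 [79.5 78.7 79.8 79.2 80.1 78.9 80.1 78.7 80.4]
0.02 [79.8 79.7 79.8 79.9 79.4 78.5 80.  79.2 79. ]
0.05 [78.7 79.1 79.9 79.3 80.1 79.6 79.8 80.4 80.9]
((0.5219571590423584, 0.22806674242019653), (0.06278163194656372, 0.15568995475769043), 61.28862762451172)
```

The bat is flat: its top is at about 79.5–80 mm everywhere, against 81 mm expected (within calibration). Its yaw is −0.50 rad, close to the pin line. The robot is clear, so I'm handing in.

```bash
python3 -c "
from cell import ticket
print(ticket.hand_in())"
```

```text
the job is handed in; nothing more can be done
None
```

The bat was slid out, lifted and lowered over both pins, then released lying flat on the turntable; the job is handed in, and no verdict came back.

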